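# Tip the bar-tool case onto its back and close its sliding lid against the packing stop

### The job

The wooden case stands on its long edge on the packing mat with its sliding lid pulled part-way out. Push it high on its lid side so that it tips over onto its back, lid up; then slide it on the mat, end first, square up against the wooden packing stop and, with the stop bracing it, push the lid fully home. Go gently: do not ram or press the case hard against the stop. Leave the other things on the counter where they are, and finish clear of the case.

Things in the scene. Friction and masses are not known exactly. Their poses are not given: they have to be found in the camera images.
- case: Plywood bar-tool case standing on a 3 mm rubber mat. As it stands: 85 mm deep (its x), 240 mm long (y), 190 mm tall (z). Origin: centre of the face it stands on. Its -x face is the lid side, looking to the robot; its +x face is the back on which it must lie (x then points down, z away from the robot). 0.45 to 0.85 kg, hard to grip. It tips past about 24 degrees, then drops by itself; pushed low it slides.
- case_end (a point): Centre of the outer face of the case's -y end (190 x 85 mm), the end that goes against the stop; axes as the case. The lid slides home towards this end, up to a hard end wall met by feel. It is tight: about 8 N moves it, more than it takes to slide the case on the mat (3 to 6 N), so the case slides off until the stop braces it. Pushed off-square into the stop by a fingertip, the case tends to jam on one corner.
- lid_pull (a point): Middle of the +y face of the pull batten on the sliding lid, 2 mm inside the lid's +y edge; axes as the case. Lid home: this point is at y = +0.118 in the case's frame and the lid's edge is flush with the case's end; pulled out it is farther along +y. The batten is 150 mm long (case z), 14 mm wide, 16 mm proud of the lid. Case on its back: point 93 mm, batten top 101, lid face 85, rims 88 mm above the table.
- fence: Adjustable packing stop: a pale board 400 mm long (its x), 22 mm thick, 60 mm high, on a dark foot plate with two hand screws; does not move in use. Its upright working face looks along its +y to the case. The board is clamped 0 to 30 mm forward (+y) of this origin; the setting differs each time and is not measured. Origin: middle of the board's length, on the table. All the rest lies behind, to y = -0.116.
- wine_bottle: Bystander: green bottle, 74 mm across, 290 mm tall. Origin: centre of its foot, axis z.
- spirit_bottle: Bystander: amber bottle, 84 mm across, 230 mm tall. Origin: centre of its foot.
- bitters_bottle: Bystander: small amber bottle, 44 mm across, 120 mm tall. Origin: centre of its foot.
- tasting_glass: Bystander: clear tasting glass, 72 mm across, 100 mm tall. Origin: centre of its foot.
- gift_carton: Bystander: blue carton, 75 x 75 x 110 mm. Origin: centre of its underside.
- gift_tube: Bystander: cardboard gift tube, 86 mm across, 200 mm tall. Origin: centre of its foot.
- bar_spoon: Bystander: steel spoon 220 mm long lying along its x. Origin: its middle, on the surface.

How it is judged:
On the way, in this order (a step that is already met when the one before it is completed fails the run):
1. the case lies at rest on its back, lid up (angle between case's own x axis and vertical above 3.06 rad and linear speed of case below 0.03 m/s), for 0.3 s.
2. the lid is pushed home while the case, on its back, bears against the stop (angle between case's own x axis and vertical above 3.06 rad and y of lid_pull in the frame of case below 0.12 m and contact force between case and fence above 3 N), for 0.02 s.
At the end, for the whole second after the job is handed in: The case lies at rest on its back (within 0.08 rad), its end at the stop (at most 34 mm ahead of the stop's origin, the board's foremost setting being 30 mm; square within 0.03 rad; within 110 mm of the middle of the board), with the lid less than 2 mm from home (angle between case's own x axis and vertical above 3.06 rad and y of case_end in the frame of fence between -0.003 and 0.034 m and x of case_end in the frame of fence between -0.11 and 0.11 m and angle between the y axis of case and the y axis of fence, either way round below 0.03 rad and y of lid_pull in the frame of case below 0.12 m and linear speed of case below 0.01 m/s); the robot touches nothing.
It fails at once if the case is pressed against the packing stop with more than 30 N (contact force between case and fence above 30 N).
It fails at once if a bystander is moved more than 20 mm (distance of any of wine_bottle, spirit_bottle, bitters_bottle, tasting_glass, gift_carton, gift_tube, bar_spoon from where it was at the start of the episode above 0.02 m).
It also fails if it takes over 72 s, if anything falls off the work surface, if the arm or the gripper's body presses on something with over 40 N, if the wrist force passes 120 N, or if a joint passes its speed limit or range.

### The arm

A 6-joint arm with a two-finger parallel gripper is mounted at the origin on the work surface. World frame = base frame: x ahead of the robot, y to its left, z up, the work surface at z = 0. Lengths are in m, angles in rad, forces in N, time in s.
With the tool pointing down it reaches from about 0.375 to 0.975 m from the base axis. Payload 3.8 kg.
Tool frame: the origin (TCP) lies at the very end of the fingers, on their centre line; the grasp point (between the pads) lies 19 mm behind it; z points along the fingers, y is the direction in which the jaws open and shut (so a half turn about z gives the same grasp; the last joint's range is limited). The gripper opens to 85 mm and grips with 20 to 120 N. Pads are 22 mm wide; open, the fingers measure 114 mm over their backs; the gripper's body (76 mm by 85 mm) begins 54 mm behind the grasp point. The pads swing forward as they close: fully open they stand 13 mm farther back than shut.
Start: joints at [-1.331, 0.264, 1.604, -0, 1.274, -0.037], TCP at [0.184, -0.649, 0.231] pointing down, gripper open.
Joint ranges: [-2.63, 2.63], [-0.94, 2.18], [0.31, 2.57], [-1.31, 4.45], [0, 2.66], [-2.55, 2.55]. Speed limits (rad/s): [2.57, 2.57, 3.14, 3.14, 3.14, 3.14].

### API

Orientations are given as [roll, pitch, yaw] about the fixed x, y, z axes, in that order (R = Rz(yaw) Ry(pitch) Rx(roll)).
In Python, from plant import sensors, optics, ticket gives the robot as it stands.
- The arm moves only by the tool jog_arm, never from a script. Its argument "targets" is text: rows parted by semicolons, each of 5 numbers parted by spaces: the shift along the world's x, y, z in mm, then the turn about the world's z in rad, then the opening, from 0 (shut) to 1 (fully open). In form: tx ty tz yaw jaw; .... A call has exactly 8 rows; each row shifts and turns the pose as measured when the row begins; what a row does not reach is not made up. A row lasts 1/8 s, in which the tool goes at most 62.5 mm and 10.7 degrees, less where a joint would pass 70% of its speed; a pose out of reach is approached as far as the arm can. A call is refused whole if a number of a shift passes 62.5 or a number of a turn 0.188, either way. A call with a gripper value outside its range is refused whole. The fingers move at their own pace and stop on an object; "newtons" is the grip in N (left out, the last holds). Time passes only in rows, so rows that do not move let the fingers close, or fill a call up. It gives the time, the measured TCP pose, the force and the opening at its end, in the units of the state.
- sensors.read_state(): the state, without advancing time (a new reading comes with each control period).
- optics.snapshot(name): name is "scene" or "top"; returns the picture (480x640x3 uint8, red, green, blue); there is no depth.
- optics.calibration(name): a dict with "fx", "fy", "cx", "cy" (pixels), "extrinsics" (4x4, takes a point from world to camera coordinates). Camera axes: x right, y down, z forward; pixel columns grow to the right and rows downward; lengths in m; the calibration is good to about 2 mm. A picture is of the moment at which its call begins. calibration takes no time and is no camera call.
- ticket.close_job(): hands the job in, once; it reports no verdict.
Trained networks look in the newest picture that a camera, given by its name, has taken for a name from the list of things; names that differ only in an ending like _2 or _b are one class to them, and where a whole thing is asked for, a point or a joint stands for the part that bears it (a point fixed in the world has none). Each returns a list of dicts, best first, with "conf" (0 to 1); they miss things now and then, are a little off and sometimes report something else, mostly with a low value. They report only what shows in the picture. A call takes as long as a camera call.
- optics.find_in(camera, target): "rect" ([left, top, right, bottom] in pixels, round what is visible of it).
- optics.spot_point(camera, target): "pixel" ([column, row] in pixels: a listed point, or the origin of a listed thing).
The state is a dict: "time_s": time; "joint_positions": joint angles; "joint_velocities": joint speeds; "joint_efforts": joint torques, N m; "tool_pos": TCP position; "eef_rot": TCP orientation; "ft_force": force on the tool from outside, world axes, zero at the start; "torque": the same for the moment, N m; "opening": finger opening in m.
Only numpy, scipy, OpenCV 4.12 (cv2) and the standard library are available. Lean on these libraries where they do the work, as an engineer would, in place of code of your own. Each camera call takes 0.05 s, during which the arm holds its last target.

## Working session

There is one attempt and no reset: what is moved stays moved. The work goes in short steps, Python scripts to look and compute and a tool call to move; the robot and the scene stay as the last step left them, time stands still between calls to the robot, and variables do not carry over. Pictures are saved under pics/ and viewed, and the job is handed in when it is done.

Besides the shell and the picture viewer there is one more tool, called after ">>>" as name(argument=value, ...) on one line, values as JSON. jog_arm: Moves the arm, as the interface text tells. Its arguments: {"type":"object","properties":{"targets":{"type":"string"},"newtons":{"type":"number"}},"required":["targets"]}

```bash
ls; mkdir -p pics
python3 - <<'E'
from plant import sensors, optics
import cv2
print(sensors.read_state())
for n in("scene","top"):
    im=optics.snapshot(n); cv2.imwrite(f"pics/{n}0.png",im[:,:,::-1])
    c=optics.calibration(n); print(n,c)
    for t in("case","case_end","lid_pull","fence"):
        print(t,optics.find_in(n,t)[:2],optics.spot_point(n,t)[:2])
E
```

```text
pics
{'time_s': 0.0, 'joint_positions': array([-1.33088151e+00,  2.64750551e-01,  1.60541492e+00, -1.45273705e-05,
        1.27369275e+00, -3.68468088e-02]), 'joint_velocities': array([ 8.14869575e-04, -7.18114402e-04, -4.48321046e-05, -1.99858337e-04,
        1.82378469e-03,  3.41725530e-04]), 'joint_efforts': array([-3.12052514e-03, -5.15117919e+01, -3.67317724e+01, -1.78409041e-04,
        1.30412015e-02, -7.25685368e-06]), 'tool_pos': array([ 0.18428818, -0.64857648,  0.22994168]), 'eef_rot': array([-3.13932811e+00, -6.95882894e-05,  2.76765816e-01]), 'ft_force': array([-1.18132984,  0.70871558, -0.41191697]), 'torque': array([-0.03106959,  0.00887882, -0.04138316]), 'opening': 0.08568743609734986}
scene {'fx': 560.1764569800853, 'fy': 560.1764569800853, 'cx': 315.86930010179725, 'cy': 236.094539254847, 'extrinsics': array([[-0.76586346,  0.64260007, -0.02276646,  0.47057275],
       [ 0.40678908,  0.45679108, -0.79111602, -0.17109795],
       [-0.49797169, -0.61514799, -0.61124229,  1.8896226 ],
       [ 0.        ,  0.        ,  0.        ,  1.        ]])}
case [{'rect': [315.7
[... 750 characters left out ...]
01,
         5.83250466e-01],
       [ 1.78263027e-01, -4.09767202e-04, -9.83982787e-01,
         1.02545687e+00],
       [ 0.00000000e+00,  0.00000000e+00,  0.00000000e+00,
         1.00000000e+00]])}
case [{'rect': [226.2, 245.5, 363.4, 306.1], 'conf': 0.89}] [{'pixel': [307.4, 282.2], 'conf': 0.74}, {'pixel': [198.3, 248.7], 'conf': 0.36}]
case_end [{'rect': [227.5, 245.9, 360.9, 304.7], 'conf': 0.63}] [{'pixel': [127.8, 307.8], 'conf': 0.46}]
lid_pull [{'rect': [226.1, 278.7, 329.2, 300.0], 'conf': 0.86}] [{'pixel': [203.3, 185.1], 'conf': 0.67}, {'pixel': [509.5, 245.5], 'conf': 0.63}]
fence [{'rect': [386.9, 153.1, 443.5, 310.6], 'conf': 0.84}] [{'pixel': [393.2, 235.3], 'conf': 0.92}]
```

View pics/scene0.png

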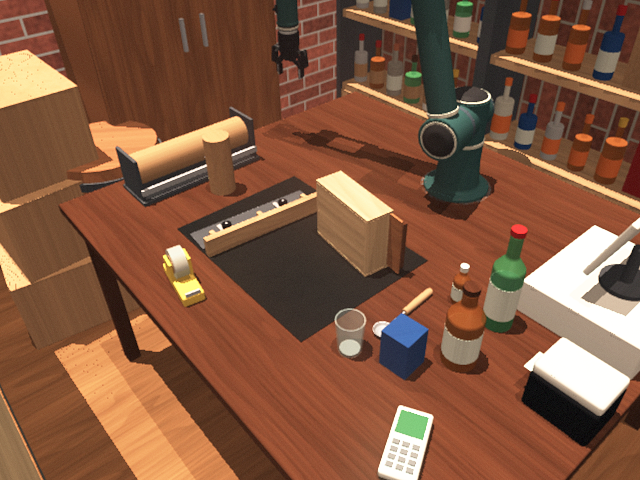

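View pics/top0.png

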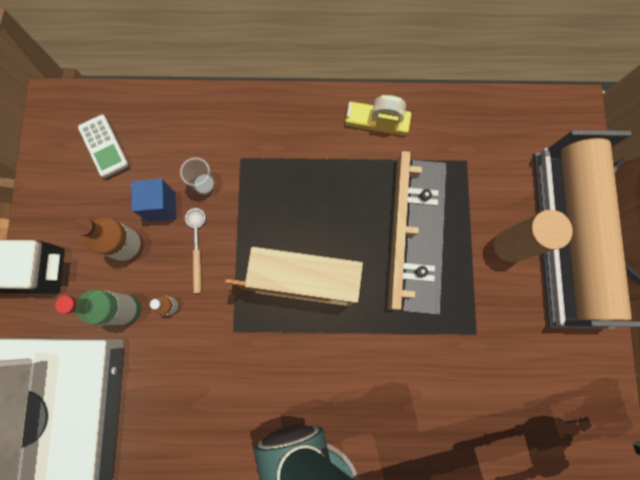

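The scene picture shows the case at about (355,222) with the lid batten at (397,243) and the fence at (265,222). In the top picture the case's upper face spans (247..363, 248..303), the fence board's top edge runs (405,153) to (397,308), and the bystanders are at columns under 215 plus the tube at (550,230). I'll zoom in for the corners.

Run:
```python
import cv2
im=cv2.imread("pics/top0.png")
c=im[140:340,210:460]; cv2.imwrite("pics/z0.png",cv2.resize(c,None,fx=3.2,fy=3,interpolation=cv2.INTER_CUBIC)[:600])
```

```text
(no output)
```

View pics/z0.png

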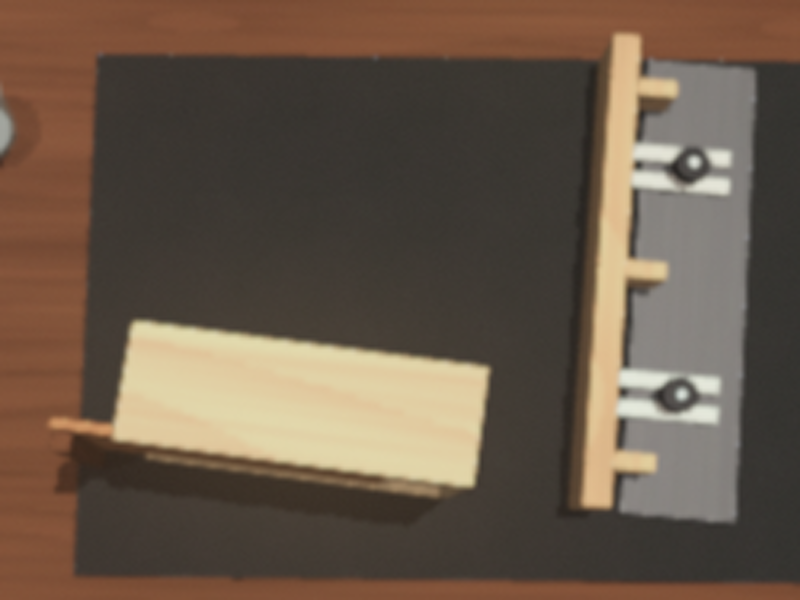

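```bash
cat > h.py <<'E'
import numpy as np, cv2
from plant import sensors, optics
def ray(cam,p,z):
    c=optics.calibration(cam);E=c["extrinsics"];R=E[:3,:3];t=E[:3,3]
    o=-R.T@t; d=R.T@np.array([(p[0]-c["cx"])/c["fx"],(p[1]-c["cy"])/c["fy"],1])
    return o+d*(z-o[2])/d[2]
def proj(cam,P):
    c=optics.calibration(cam);q=c["extrinsics"][:3]@np.r_[P,1]
    return np.array([c["fx"]*q[0]/q[2]+c["cx"],c["fy"]*q[1]/q[2]+c["cy"]])
E
python3 - <<'E'
from h import *
f=lambda u,v:(210+u/3.2,140+v/3)
P=[ray("top",f(*p),0.193)[:2] for p in((133,320),(490,367),(475,488),(113,440))]
print(np.round(P,4)); 
for i in range(4):print(np.round(np.linalg.norm(P[i]-P[(i+1)%4]),4))
c=np.mean(P,0); d=(P[0]+P[3]-P[1]-P[2]); print("c",c,"yaw",np.arctan2(d[1],d[0])-np.pi/2)
r=ray("top",f(52,424),.12);print("lid tip guess z.12",r)
for z in(.06,.063):
  B=[ray("top",f(*p),z)[:2] for p in((613,33),(641,33),(612,508),(582,508))];print(np.round(B,4))
d=B[0]-B[3];print("fence len",np.linalg.norm(d),"yaw",np.arctan2(d[1],d[0]))
for n in("top","scene"):
  optics.snapshot(n)
  for t in("wine_bottle","spirit_bottle","bitters_bottle","tasting_glass","gift_carton","gift_tube","bar_spoon"):
    q=optics.spot_point(n,t)
    if q: print(n,t,q[0]["conf"],np.round(ray(n,q[0]["pixel"],0)[:2],3))
for q in ((265.4,232.4),):print(ray("scene",q,0))
print(ray("top",(393.2,235.3),0))
E
```

```text
[[ 0.5529  0.1348]
 [ 0.5219 -0.1039]
 [ 0.4365 -0.0932]
 [ 0.4672  0.1449]]
0.2407
0.086
0.2401
0.0863
c [0.49459838 0.0206344 ] yaw -0.12857769742946812
lid tip guess z.12 [0.48481127 0.19951524 0.12      ]
[[ 0.8291 -0.2213]
 [ 0.8293 -0.2437]
 [ 0.4285 -0.2103]
 [ 0.4282 -0.1879]]
[[ 0.8278 -0.2207]
 [ 0.8281 -0.243 ]
 [ 0.4283 -0.2097]
 [ 0.4281 -0.1873]]
fence len 0.40111352726157856 yaw -0.0832122453081994
top wine_bottle 0.75 [0.422 0.47 ]
top spirit_bottle 0.15 [0.498 0.023]
top bitters_bottle 0.88 [0.431 0.353]
top tasting_glass 0.77 [0.75  0.288]
top gift_carton 0.8 [0.693 0.399]
top gift_tube 0.84 [ 0.596 -0.514]
top bar_spoon 0.88 [0.576 0.302]
scene wine_bottle 0.93 [0.426 0.472]
scene spirit_bottle 0.8 [0.585 0.478]
scene bitters_bottle 0.69 [0.436 0.363]
scene tasting_glass 0.65 [0.745 0.284]
scene gift_carton 0.8 [0.698 0.398]
scene gift_tube 0.64 [ 0.585 -0.522]
scene bar_spoon 0.92 [0.58  0.304]
[ 0.63457704 -0.21518062  0.        ]
[ 0.62134964 -0.20670469  0.        ]
```

>>> jog_arm(targets="25 60 0 -0.05 1;25 60 0 -0.05 1;25 60 0 -0.05 1;25 60 0 -0.05 1;25 60 0 -0.05 1;25 60 0 -0.05 1;25 60 0 -0.05 1;25 60 0 -0.05 1")

```text
time_s: 2.7
tool_pos: [0.3763, -0.1856, 0.2316]
eef_rot: [3.138, -0.006, -0.146]
ft_force: [1.8, -0.0, -0.4]
opening: 0.0853
```

>>> jog_arm(targets="7 50 0 0.01 1;7 50 0 0 1;7 50 0 0 1;5 40 -10 0 1;4 30 -20 0 1;0 10 -20 0 1;0 0 -15 0 1;0 0 0 0 1")

```text
time_s: 3.7
tool_pos: [0.4084, 0.0558, 0.1684]
eef_rot: [3.139, -0.017, -0.128]
ft_force: [-0.1, 0.1, -0.5]
opening: 0.0852
```

>>> jog_arm(targets="0 -12 2 0 1;0 -12 2 0 1;5 0 0 0 1;8 -1 0 0 1;8 -1 0 0 1;8 -1 0 0 1;8 -1 0 0 1;8 -1 0 0 1")

```text
time_s: 4.7
tool_pos: [0.4582, 0.0229, 0.1755]
eef_rot: [3.14, -0.021, -0.131]
ft_force: [-1.7, 0.4, 0.8]
opening: 0.0856
```

Run:
```python
from h import *
cv2.imwrite("pics/s1.png",optics.snapshot("scene")[100:340,200:520,::-1].repeat(2,0).repeat(2,1))
```

```text
(no output)
```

View pics/s1.png

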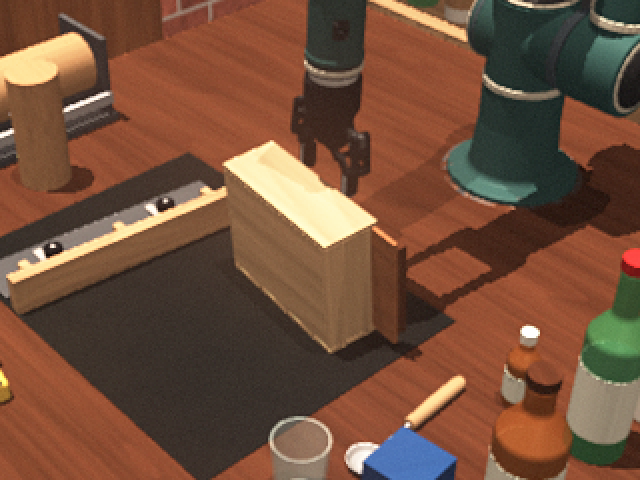

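The fingers are behind the case's top edge (picture 330,170) and it is just starting to tilt. I'll keep pushing.

>>> jog_arm(targets="8 -1 -1 0 1;8 -1 -1 0 1;8 -1 -1 0 1;8 -1 -1 0 1;8 -1 -1 0 1;8 -1 -1 0 1;8 -1 -1 0 1;8 -1 -1 0 1")

```text
time_s: 5.75
tool_pos: [0.5281, 0.0142, 0.1668]
eef_rot: [3.14, -0.023, -0.131]
ft_force: [-0.1, 0.2, 0.3]
opening: 0.0852
```

Run:
```python
from h import *
cv2.imwrite("pics/s2.png",optics.snapshot("scene")[100:340,200:520,::-1].repeat(2,0).repeat(2,1))
```

```text
(no output)
```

View pics/s2.png

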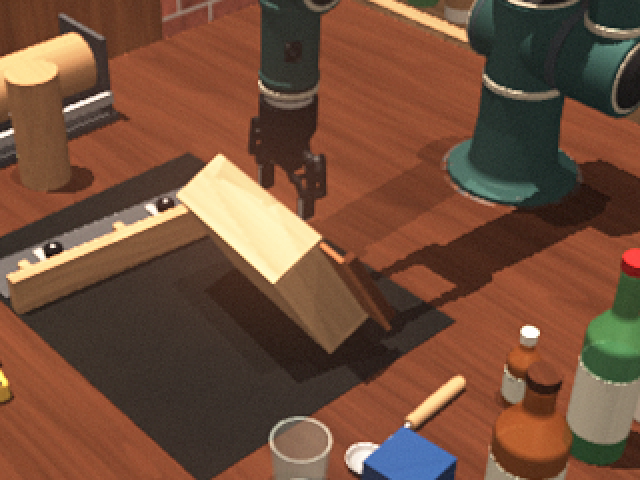

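The case is past balance and falling. I'll retreat up and start turning the tool.

>>> jog_arm(targets="-10 0 20 0 1;0 10 20 0.18 1;0 20 10 0.18 1;0 20 0 0.18 1;0 20 0 0.18 1;0 20 0 0.18 1;0 20 0 0.18 1;0 20 0 0.18 1")

```text
time_s: 6.8
tool_pos: [0.5192, 0.1465, 0.2182]
eef_rot: [3.137, -0.023, 1.167]
ft_force: [0.3, -0.0, 0.7]
opening: 0.0856
```

Run:
```python
from h import *
cv2.imwrite("pics/t3.png",optics.snapshot("top")[140:340,200:460,::-1].repeat(3,0).repeat(3,1))
cv2.imwrite("pics/s3.png",optics.snapshot("scene")[100:340,200:520,::-1].repeat(2,0).repeat(2,1))
```

```text
(no output)
```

View pics/t3.png

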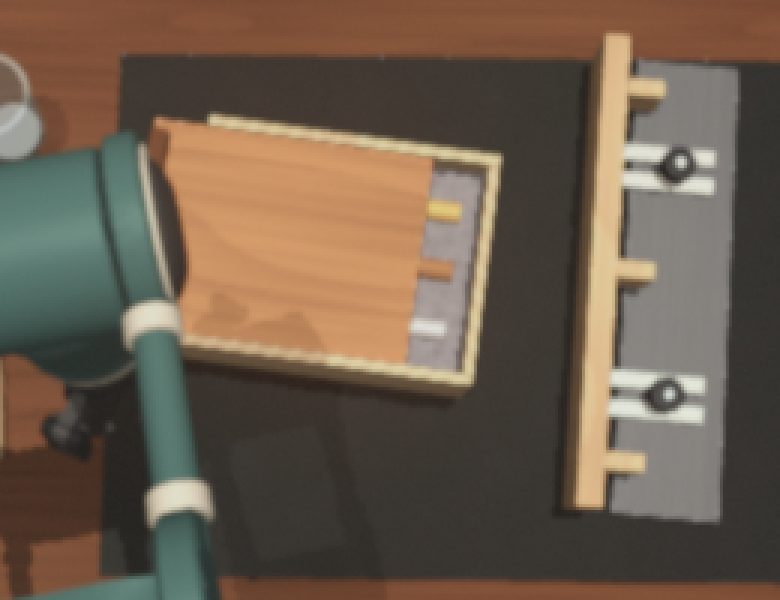

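View pics/s3.png

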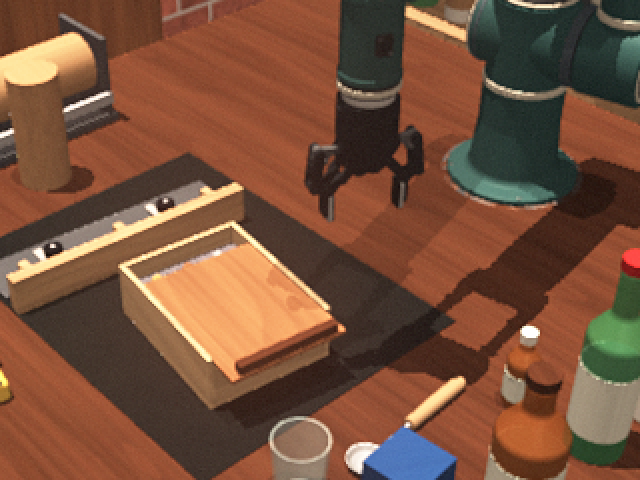

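The case lies flat on its back, lid up. Its stop-side rim corners are at zoomed (500,155) and (472,384), and the lid is out toward +y. I'll locate it from these.

Run:
```python
from h import *
f=lambda u,v:(200+u/3,140+v/3)
a=ray("top",f(500,155),.088);b=ray("top",f(472,381),.088);c=ray("top",f(210,115),.088)
print(a,b,c,np.linalg.norm(a-b),np.linalg.norm(a-c))
d=(a-b);yaw=np.arctan2(d[1],d[0]);e=c-a;yaw2=np.arctan2(e[1],e[0])-np.pi/2;print(yaw,yaw2)
m=(a+b)/2;y=(yaw+yaw2)/2
ux=np.array([np.cos(y),np.sin(y)]);uy=np.array([-ux[1],ux[0]])
F=np.array([.6285,-.2045]);fy=-.083;fu=np.array([np.cos(fy),np.sin(fy)]);fn=np.array([-fu[1],fu[0]])
print("end mid",m[:2],"gap",(m[:2]-F)@fn,"x in fence",(m[:2]-F)@fu, "corner gaps",(a[:2]-F)@fn,(b[:2]-F)@fn)
t=ray("top",f(152,119),.101);print("batten top far corner",t,"y in case",(t[:2]-m[:2])@uy-.12,"perp",(t[:2]-m[:2])@ux)
q=optics.spot_point("scene","lid_pull");print(q); 
for k in q: p=ray("scene",k["pixel"],.093);print(p,(p[:2]-m[:2])@uy-.12,(p[:2]-m[:2])@ux)
```

```text
[ 0.71118738 -0.1271811   0.088     ] [ 0.5254902  -0.10297369  0.088     ] [0.74227258 0.10991234 0.088     ] 0.1872683727803874 0.2391225401846457
-0.12962857953175083 -0.13036590242680712
end mid [ 0.61833879 -0.11507739] gap 0.08827235348177803 x in fence -0.01753978816320173 corner gaps 0.08390790632399714 0.09263680063955892
batten top far corner [0.73385427 0.1553747  0.101     ] y in case 0.16314452536280116 perp 0.07948170513636824
[{'pixel': [342.6, 275.7], 'conf': 0.61}]
[0.66154798 0.16360811 0.093     ] 0.1619352916901326 0.006718212864542758
```

>>> jog_arm(targets="20 14 0 0.16 1;24 14 0 0.14 1;24 14 0 0.06 1;24 14 0 0 1;24 8 0 0 1;20 0 -10 0 1;0 0 -10 0 1;0 0 0 0 1")

```text
time_s: 7.95
tool_pos: [0.6588, 0.2045, 0.1961]
eef_rot: [3.139, -0.017, 1.503]
ft_force: [-1.1, 0.1, -1.1]
opening: 0.0851
```

Run:
```python
from h import *
im=optics.snapshot("scene")
cv2.imwrite("pics/s4.png",im[130:310,240:480,::-1].repeat(3,0).repeat(3,1))
s=sensors.read_state();p=s["tool_pos"];y=s["eef_rot"][2];d=np.array([np.sin(y),-np.cos(y),0])
for dz in(0,.013):
  for k in(-.05,.05):print(dz,k,(proj("scene",p+d*k+[0,0,dz])-[240,130])*3)
```

```text
0 -0.05 [394.79059662 338.38547427]
0 0.05 [295.7059257  387.86906612]
0.013 -0.05 [395.41542765 325.51141045]
0.013 0.05 [295.73997736 374.84464184]
```

View pics/s4.png

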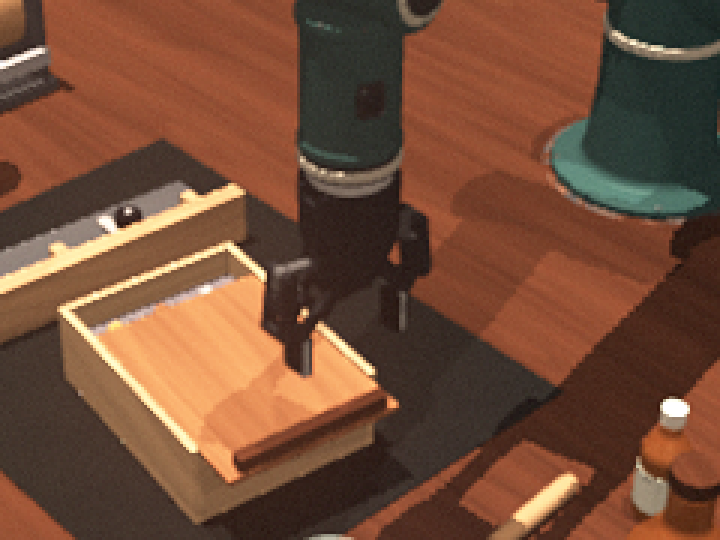

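Fingertips show at (303,375) and (400,330), which matches 13 mm behind the TCP with the jaws open. I'll use TCP z≈0.077 so the tips sit at about 0.090.

>>> jog_arm(targets="0 5 -25 -0.01 1;0 2 -30 0 1;0 0 -30 0 1;0 0 -20 0 1;0 0 -10 0 1;0 0 0 -0.005 1;0 -10 0 0 1;0 -10 0 0 1")

```text
time_s: 9.0
tool_pos: [0.66, 0.191, 0.0869]
eef_rot: [3.128, -0.021, 1.486]
ft_force: [-0.4, 0.0, -0.2]
opening: 0.0851
```

>>> jog_arm(targets="0 0 -6 0 1;0 0 -4 0 1;0 0 0 0 1;0 -4 0 0 1;0 -4 0 0 1;0 -4 0 0 1;0 -4 0 0 1;0 -4 0 0 1")

```text
time_s: 10.0
tool_pos: [0.6608, 0.1704, 0.0778]
eef_rot: [3.126, -0.024, 1.483]
ft_force: [-0.3, 3.4, 0.0]
opening: 0.0854
```

>>> jog_arm(targets="0 -5 0 0 1;0 -5 0 0 1;-1 -5 0 0 1;0 -5 0 0 1;-1 -5 0 0.003 1;0 -5 0 0 1;-1 -5 0 0 1;0 -5 0 0 1")

```text
time_s: 11.0
tool_pos: [0.6573, 0.1279, 0.0777]
eef_rot: [3.127, -0.025, 1.486]
ft_force: [0.1, 1.9, -0.6]
opening: 0.0856
```

Run:
```python
from h import *
cv2.imwrite("pics/t5.png",optics.snapshot("top")[140:340,200:460,::-1].repeat(3,0).repeat(3,1))
cv2.imwrite("pics/s5.png",optics.snapshot("scene")[130:310,240:480,::-1].repeat(3,0).repeat(3,1))
print(sensors.read_state()["torque"])
```

```text
[-0.01694574  0.0149167   0.04308295]
```

View pics/t5.png

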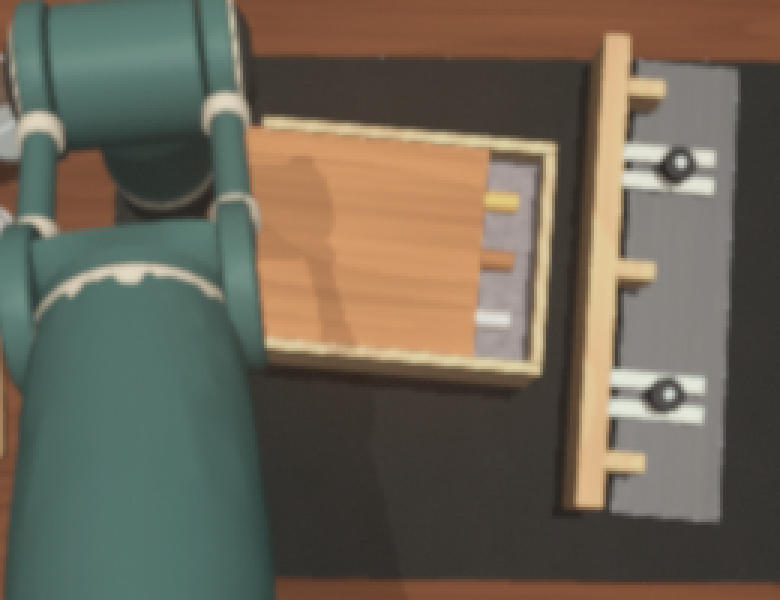

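View pics/s5.png

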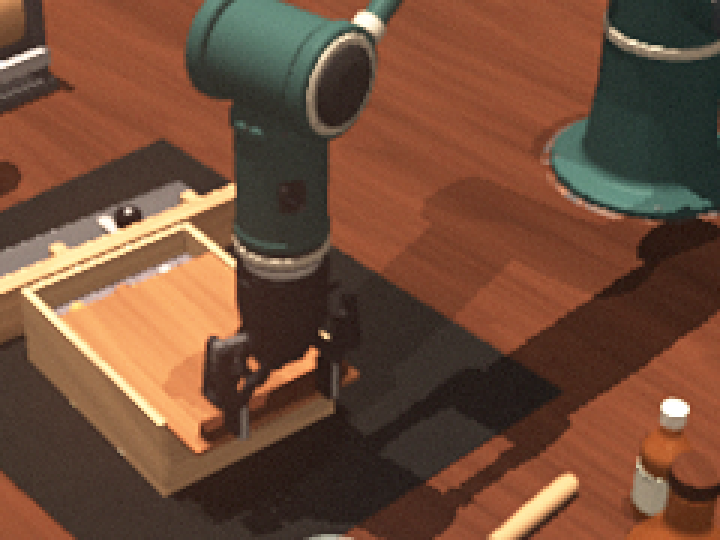

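The case slid ahead of the fingers and turned straighter: rim corners are at (556,145) and (541,374), and the lid is still out. I'll measure the gap.

```bash
cat >> h.py <<'E'
def meas(A,B,s=3,o=(200,140)):
    f=lambda p:(o[0]+p[0]/s,o[1]+p[1]/s)
    a=ray("top",f(A),.088)[:2];b=ray("top",f(B),.088)[:2]
    F=np.array([.6285,-.2045]);fy=-.083;fu=np.array([np.cos(fy),np.sin(fy)]);fn=np.array([-fu[1],fu[0]])
    d=a-b;print("len",np.linalg.norm(d),"yaw rel",np.arctan2(d[1],d[0])-fy,"gaps",(a-F)@fn,(b-F)@fn,"x",((a+b)/2-F)@fu)
E
python3 - <<'E'
from h import *
meas((557,143),(542,374))
import cv2
im=cv2.imread("pics/t5.png");
# edge line check along end of rim: fit bright->dark transition
g=cv2.imread("pics/t5.png",0)[::3,::3].astype(float)
def edge(rows,c0,c1):
    r=[]
    for y in rows:
        d=np.diff(cv2.GaussianBlur(g,(3,3),0)[y,c0:c1]);r.append(c0+d.argmin()+.5)
    return np.polyfit(rows,r,1)
p=edge(np.arange(52,118),176,192);q=edge(np.arange(20,160),200,214)
print("slopes end",p)
c=[ (np.polyval(p,y),y) for y in(52,120)]
P=[ray("top",(200+u,140+v),.088) for u,v in c];d=P[0]-P[1];print("case end yaw",np.arctan2(d[1],d[0]))
E
```

```text
len 0.1908512276445988 yaw rel 0.0017558532399959137 gaps 0.03832074593329463 0.037985639359067805 x -0.0048440806665077905
slopes end [-6.87610897e-02  1.88461827e+02]
case end yaw -0.0846915619911926
```

Square within 0.002 rad with a 38 mm gap. I'll keep pushing and slow down near the stop.

>>> jog_arm(targets="0 -5 0 0 1;-1 -5 0 0 1;0 -5 0 0 1;-1 -5 0 0 1;0 -4 0 0 1;0 -3 0 0 1;0 -3 0 0 1;0 -2 0 0 1")

```text
time_s: 12.1
tool_pos: [0.6554, 0.0935, 0.0778]
eef_rot: [3.126, -0.024, 1.487]
ft_force: [0.0, 2.6, -0.1]
opening: 0.0853
```

>>> jog_arm(targets="0 -2 0 0 1;0 -2 0 0 1;0 -2 0 0 1;0 -2 0 0 1;0 -2 0 0 1;0 -2 0 0 1;0 -2 0 0 1;0 -2 0 0 1")

```text
time_s: 13.1
tool_pos: [0.6555, 0.0872, 0.078]
eef_rot: [3.127, -0.04, 1.485]
ft_force: [-0.1, 7.8, -1.3]
opening: 0.0854
```

Run:
```python
from h import *
cv2.imwrite("pics/t6.png",optics.snapshot("top")[140:340,200:460,::-1].repeat(3,0).repeat(3,1))
s=sensors.read_state();print(s["ft_force"],s["torque"])
```

```text
[ 0.01450302  7.87502838 -0.93883578] [ 1.15055386 -0.0418701   0.03219648]
```

View pics/t6.png

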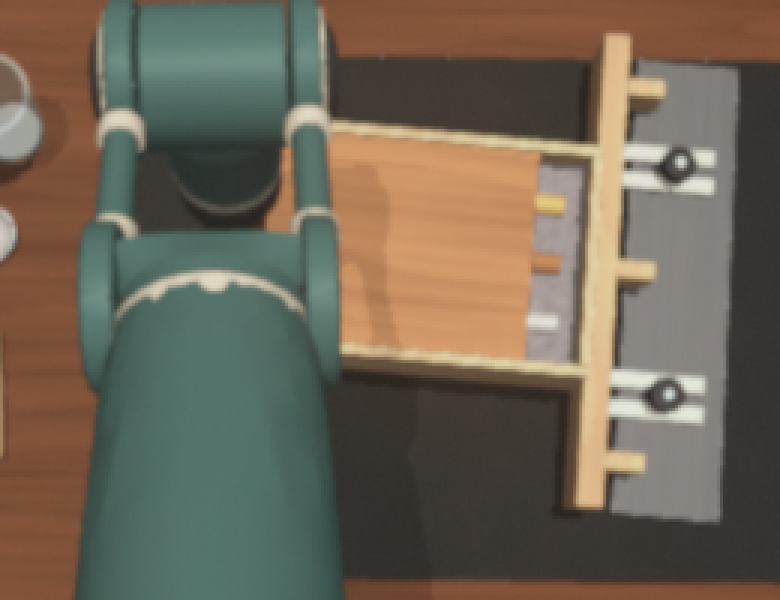

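The case end is flush on the board (zoomed columns 583–597, rows 145–375) and 7.8 N is building in the lid. I'll use slightly larger steps.

>>> jog_arm(targets="0 -3 0 0 1;0 -3 0 0 1;0 -3 0 0 1;0 -3 0 0 1;0 -3 0 0 1;0 -3 0 0 1;0 -3 0 0 1;0 -3 0 0 1")

```text
time_s: 14.15
tool_pos: [0.6546, 0.0773, 0.0782]
eef_rot: [3.129, -0.06, 1.485]
ft_force: [-0.6, 7.6, -1.1]
opening: 0.0856
```

>>> jog_arm(targets="0 -3 0 0 1;0 -3 0 0 1;0 -3 0 0 1;0 -3 0 0 1;0 -3 0 0 1;0 -3 0 0 1;0 -3 0 0 1;0 -3 0 0 1")

```text
time_s: 15.15
tool_pos: [0.6537, 0.0671, 0.0786]
eef_rot: [3.131, -0.08, 1.485]
ft_force: [0.1, 7.7, -0.9]
opening: 0.0855
```

>>> jog_arm(targets="0 -3 0 0 1;0 -3 0 0 1;0 -3 0 0 1;0 -3 0 0 1;0 -3 0 0 1;0 -3 0 0 1;0 -3 0 0 1;0 -3 0 0 1")

```text
time_s: 16.15
tool_pos: [0.6528, 0.0569, 0.0789]
eef_rot: [3.134, -0.1, 1.485]
ft_force: [-0.2, 7.6, -1.0]
opening: 0.0854
```

Run:
```python
from h import *
cv2.imwrite("pics/t7.png",optics.snapshot("top")[140:340,200:460,::-1].repeat(3,0).repeat(3,1))
cv2.imwrite("pics/s7.png",optics.snapshot("scene")[130:310,240:480,::-1].repeat(3,0).repeat(3,1))
```

```text
(no output)
```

View pics/t7.png

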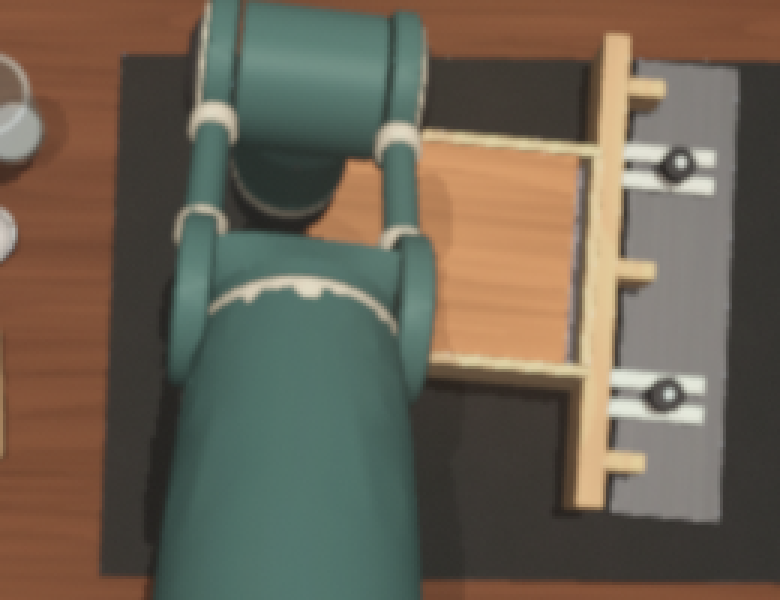

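View pics/s7.png

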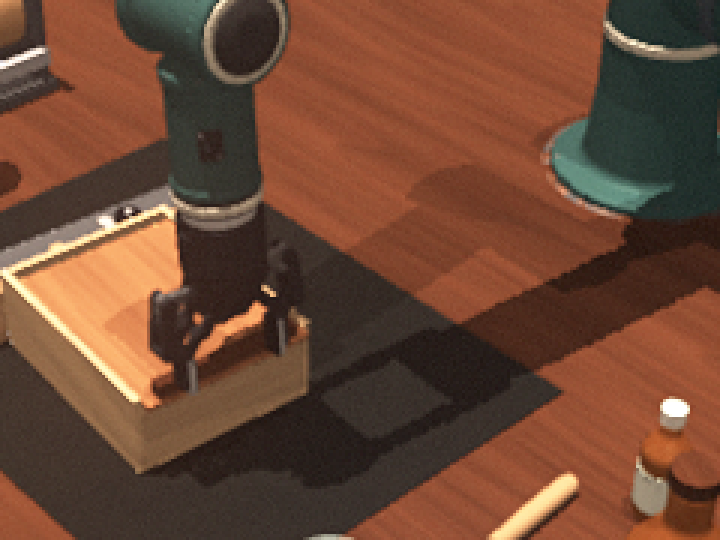

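The lid is nearly home: a sliver of interior remains at zoomed columns 574–582. The case is still flush on the board.

>>> jog_arm(targets="0 -3 0 0 1;0 -3 0 0 1;0 -3 0 0 1;0 -3 0 0 1;0 -3 0 0 1;0 -3 0 0 1;0 -3 0 0 1;0 -3 0 0 1")

```text
time_s: 17.25
tool_pos: [0.6518, 0.0464, 0.0794]
eef_rot: [3.137, -0.12, 1.485]
ft_force: [-0.5, 8.2, -1.0]
opening: 0.0856
```

Run:
```python
from h import *
cv2.imwrite("pics/t8.png",optics.snapshot("top")[180:290,300:420,::-1].repeat(5,0).repeat(5,1))
print(sensors.read_state()["tool_pos"],sensors.read_state()["ft_force"])
```

```text
[0.6518125  0.0461848  0.07932011] [-0.80104797  6.8178793   0.14856903]
```

View pics/t8.png

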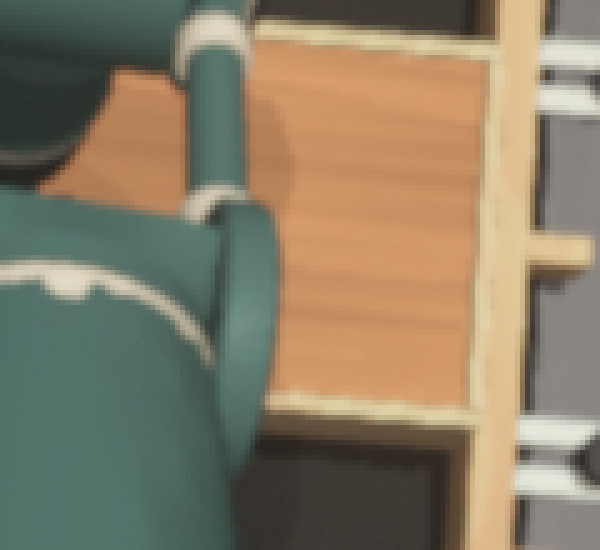

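>>> jog_arm(targets="0 -3 0 0 1;0 -3 0 0 1;0 -3 0 0 1;0 -3 0 0 1;0 -3 0 0 1;0 -3 0 0 1;0 -3 0 0 1;0 -3 0 0 1")

```text
time_s: 18.3
tool_pos: [0.6518, 0.0459, 0.0814]
eef_rot: [3.14, -0.155, 1.484]
ft_force: [0.7, 12.0, -1.5]
opening: 0.0849
```

The tool has stalled at the hard wall (12 N). One slightly firmer press for margin, then I'll back off.

>>> jog_arm(targets="0 -4 -1 0 1;0 -4 -1 0 1;0 -4 -1 0 1;0 -2 0 0 1;0 5 0 0 1;0 10 0 0 1;0 15 0 0 1;0 20 10 0 1")

```text
time_s: 19.3
tool_pos: [0.6509, 0.0966, 0.0898]
eef_rot: [-3.139, -0.173, 1.483]
ft_force: [-0.2, 0.5, -1.3]
opening: 0.0854
```

>>> jog_arm(targets="-5 20 20 0 1;-10 10 30 0 1;-30 0 40 0 1;-40 0 30 0 1;-50 0 0 0 1;-50 0 0 0 1;-30 0 0 0 1;0 0 0 0 1")

```text
time_s: 20.3
tool_pos: [0.4315, 0.1375, 0.2216]
eef_rot: [3.132, -0.176, 1.492]
ft_force: [0.5, -0.2, -1.2]
opening: 0.0852
```

Run:
```python
from h import *
cv2.imwrite("pics/t9.png",optics.snapshot("top")[140:340,200:460,::-1].repeat(3,0).repeat(3,1))
cv2.imwrite("pics/s9.png",optics.snapshot("scene")[:,:,::-1])
q=optics.spot_point("scene","lid_pull");print(q,[ray("scene",k["pixel"],.093) for k in q])
```

```text
[{'pixel': [312.5, 250.0], 'conf': 0.68}] [array([0.65277159, 0.03507585, 0.093     ])]
```

View pics/t9.png

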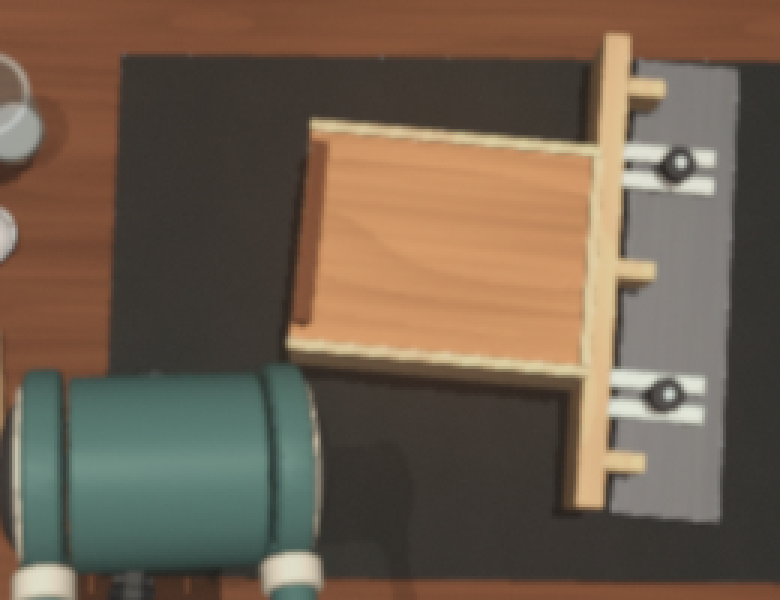

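View pics/s9.png

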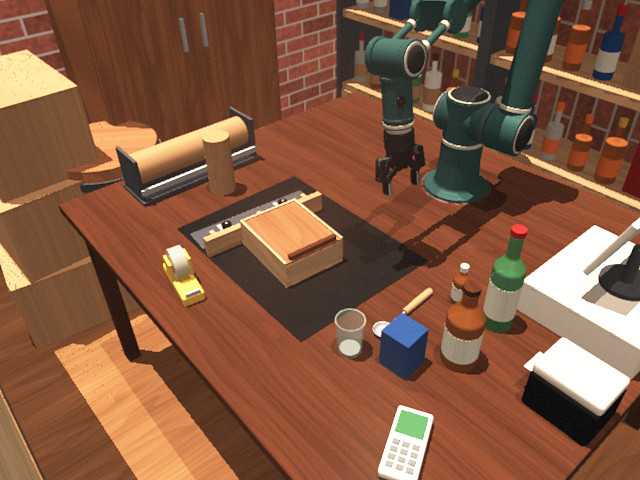

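The top view shows the lid seated flush with the case end (column ~290–312 zoomed). The end rim lies against the board and the bystanders look unmoved. I'll check squareness and then hand in.

Run:
```python
from h import *
meas((311,120),(288,349)); meas((598,147),(585,373))
f=lambda u,v:(200+u/3,140+v/3)
a,b=ray("top",f(311,120),.088),ray("top",f(598,147),.088);d=a-b;print("len",np.linalg.norm(d),"yaw rel",np.arctan2(d[1],d[0])-np.pi/2+.083)
t=np.mean([ray("top",f(*p),.101) for p in((309,141),(294,322))],0)[:2]
e=np.mean([ray("top",f(*p),.088) for p in((311,120),(288,349))],0)[:2]
fy=-.083;fn=np.array([-np.sin(fy),np.cos(fy)]);print("batten face inside case end",(e-t)@fn)
```

```text
len 0.19038251079554006 yaw rel 0.0015335965592900291 gaps 0.24004000951715831 0.2397480396681015 x -0.004245209646180534
len 0.18662971372351514 yaw rel 0.003239178791890132 gaps 0.004801146333920689 0.004196620380434767 x -0.002934847746057157
len 0.23523954509569622 yaw rel -0.0024078212882773925
batten face inside case end 0.0019163787351382578
```

```bash
python3 -c "
from plant import ticket
print(ticket.close_job())"
```

```text
the job is handed in; nothing more can be done
None
```

The job is done and handed in at about 20 s. I tipped the case onto its back with two open fingers high on its lid side. Then I pushed it by the lid batten, with the fingers set parallel to the stop, until it was square against the board. From there I pushed the lid home until it stalled at its end wall.

**Last checks, from the top picture:**
- **Square to the stop:** the two case ends and a long side measured within 0.004 rad of the board.
- **At the stop:** the far end is 240 mm (the case's length) from the working face. The near end measured 4–5 mm from it, but those corners are hard to pick against the board, so I trusted the far end. The case sits about 3–4 mm off the board's middle.
- **Lid home:** the batten face is 1.9 mm inside the case end; 2 mm is home.
- **Push force:** I read 12 N at the stall. I then pressed a little harder for under half a second and backed off; that peak was not read.
- **Clear of the case:** the arm is away from it, with readings near zero (about 1 N, as at the start). By eye, the bystanders have not moved.

**Not measured:** the contact force between case and stop can't be read directly. I inferred it from the wrist force: well under 30 N, and probably above the 3 N needed after friction on the mat.

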